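Heavy block on the blotter, light block in the tray

ROBOT

A 6-joint arm with a two-finger parallel gripper is mounted at the origin on the work surface. World frame = base frame: x ahead of the robot, y to its left, z up, the work surface at z = 0. Lengths are in mm, angles in rad, forces in N, time in s.
With the tool pointing down it reaches from about 275 to 750 mm from the base axis. Payload 10.2 kg.
Tool frame: the origin (TCP) lies at the very end of the fingers, on their centre line; the grasp point (between the pads) lies 19 mm behind it; z points along the fingers, y is the line along which they close (so a half turn about z gives the same grasp; the last joint's range is limited). The gripper opens to 85 mm and grips with 20 to 120 N. Pads are 22 mm wide; open, the fingers measure 114 mm over their backs; the gripper's body (76 mm by 85 mm) begins 54 mm behind the grasp point. The pads swing forward as they close: fully open they stand 13 mm farther back than shut.
Start: joints at [1.118, 0.313, 1.498, -0, 1.331, -0.223], TCP at [119.598, 511.202, 211.194] pointing down, gripper open.
Joint ranges: [-2.94, 2.94], [-0.97, 2.17], [0.19, 2.56], [-1.23, 4.37], [0.02, 3.11], [-2.88, 2.88]. Speed limits (rad/s): [2.39, 2.39, 3.01, 3.14, 3.14, 3.14].

INTERFACE

Orientations are given as a unit quaternion [w, x, y, z].
In Python, from rig import ctrl, optics gives the robot as it stands. The module is installed in compiled form; this text tells all that it offers.
- The arm moves only by the shell command python3 -m handwheel 'ROWS' [FORCE]. ROWS is JSON, a list that holds one entry, the list of rows, each a list of 5 numbers: the gripper command: -1 is fully open, 1 is shut, values between are in proportion, then the shift along the world's x, y, z in units of 50 mm (1.0 is 50 mm), then the turn about the world's z in units of 8 degrees (1.0 is 8 degrees). In form: [[[gripper, tx, ty, tz, twist], ...]]. A call has 1 to 10 rows; each row shifts and turns the commanded pose from where the row before left it; what a row does not reach is not made up. A row lasts 1/10 s, in which the tool goes at most 50 mm and 8.59 degrees, less where a joint would pass 70% of its speed; a pose out of reach is approached as far as the arm can. A call is refused whole if a number of a shift passes 1 or a number of a turn 1, either way. A call with a gripper value outside its range is refused whole. The fingers move at their own pace and stop on an object; FORCE is the grip in N (left out, the last holds). Time passes only in rows, so rows that do not move let the fingers close. It gives the time, the measured TCP pose, the force, the opening and the grip force at its end, in the units of the state.
- ctrl.sense(): the state, without advancing time (a new reading comes with each control period).
- optics.capture(name): name is "side" or "top"; returns a dict with "img" (420x560x3 uint8, blue, green, red), "K" (3x3 intrinsics, pixels), "dist_coeffs" ([k1, k2, p1, p2, k3] as OpenCV has them; the pictures are not rectified), "R" (3x3) and "t" (3): a world point X has camera coordinates R X + t. Camera axes: x right, y down, z forward; pixel columns grow to the right and rows downward; lengths in mm; the calibration is good to about 2 mm. A picture is of the moment at which its call begins. There is no depth.
- ctrl.finish_job(): hands the job in; it is judged then, once.
The state is a dict: "time_s": time; "joints": joint angles; "dq": joint speeds; "tau": joint torques, N m; "eef_pos": TCP position; "ee_rot": TCP orientation; "force": force on the tool from outside, world axes, zero at the start; "wrist_torque": the same for the moment, N m; "grip_width": opening from 0.0 (shut) to 1.0 (fully open); "grip_force": force on a finger pad.
Only numpy, scipy, OpenCV 4.12 (cv2) and the standard library are available. Lean on these libraries where they do the work, as an engineer would, in place of code of your own. Each camera call takes 0.05 s, during which the arm holds its last target. There are 200 camera calls.

TASK

Two identical-looking grey cloth-covered blocks lie on the conservation bench: one is a heavy steel-cored weight, the other a light wooden spacer. Only their weight, felt on lifting, tells them apart. Set the heavy one down flat in the middle of the white blotter on the brown pressing board, so that it presses the mend underneath, and put the light one away flat in the open wooden tray. Set both down gently, any way round; do not drop them.

Things in the scene. Friction and masses are not known exactly. Their poses are not given: they have to be found in the camera images.
- block_p: One of two identical-looking blocks covered in grey book cloth with a dark blue cloth band round each end: 75 mm long (its x axis), 38 mm wide (y), 38 mm high (z), flat on the table. Origin: centre of its underside. One block has a steel core and weighs 0.74 to 0.86 kg, the other a wooden core and weighs 0.11 to 0.18 kg; neither looks nor place says which. Rigid; a firm grip does it no harm.
- block_q: One of two identical-looking blocks covered in grey book cloth with a dark blue cloth band round each end: 75 mm long (its x axis), 38 mm wide (y), 38 mm high (z), flat on the table. Origin: centre of its underside. One block has a steel core and weighs 0.74 to 0.86 kg, the other a wooden core and weighs 0.11 to 0.18 kg; neither looks nor place says which. Rigid; a firm grip does it no harm.
- press: The pressing board with its blotter, fixed on the table: a brown board of 200 mm (x) by 160 mm (y), 8 mm thick, and centred on it a white blotter of 120 mm (x) by 100 mm (y), 4 mm thick. Origin: centre of the board's underside, on the table; the blotter's top face lies 12 mm above it. z is up.
- tray_in (a point): Centre of the inner floor of the open wooden tray: outside 180 mm (x) by 150 mm (y) and 30 mm high, walls 5 mm thick, so 170 mm by 140 mm inside; its floor is 5 mm above the table. Fixed; z is up. Board and tray change sides from one time to the next.
Mind the look-alikes: they are no part of the job. Leave any purple look-alike of the block_q alone.

How it is judged:
By the outcome, as a careful person would: the job done as asked, in the order asked, and still so for the second after the job is handed in, with the robot touching nothing.
It also fails if it takes over 54 s, if anything falls off the work surface, if the arm or the gripper's body presses on something with over 40 N, if the wrist force passes 120 N, or if a joint passes its speed limit or range.

## Working session

There is one attempt and no reset: what is moved stays moved. The work goes in short steps, Python scripts to look and compute and a shell command to move; the robot and the scene stay as the last step left them, time stands still between calls to the robot, and variables do not carry over. Pictures are saved under pics/ and viewed, at most 10 in all, crops included, and the job is handed in when it is done.

```bash
mkdir -p pics
cat > h.py <<'E'
import numpy as np,cv2
from rig import ctrl,optics
def ray(c,u,v,z):
    n=cv2.undistortPoints(np.array([[[u,v]]],float),np.array(c["K"],float),np.array(c["dist_coeffs"],float))[0,0]
    R=np.array(c["R"]);t=np.array(c["t"]);o=-R.T@t;d=R.T@np.array([n[0],n[1],1])
    return o+d*(z-o[2])/d[2]
E
python3 - <<'E'
from h import *
for n in("top","side"):
    c=optics.capture(n);cv2.imwrite(f"pics/{n}0.png",c["img"])
    print(n,-np.array(c["R"]).T@np.array(c["t"]))
s=ctrl.sense();print(s)
E
```

```text
top [344.007505    20.11489445 958.40957522]
side [ 264.23114164 -988.48902334  617.34747309]
{'time_s': 0.1, 'joints': array([ 1.11760403e+00,  3.13361664e-01,  1.49833232e+00, -2.49675806e-05,
        1.33102085e+00, -2.23387817e-01]), 'dq': array([ 1.21150928e-03, -7.80801405e-05, -1.78323192e-03, -3.59310534e-04,
        6.14340194e-04,  1.62190110e-03]), 'tau': array([ 2.74930288e-03, -4.12898147e+01, -2.60137028e+01, -1.62774663e-04,
        2.99445805e-03,  5.19698358e-05]), 'eef_pos': array([119.4889494 , 510.96623454, 210.7197323 ]), 'ee_rot': array([-1.74772560e-04,  1.14646604e-01,  9.93406181e-01, -5.33310101e-04]), 'force': array([0.14213127, 0.01896723, 0.46137588]), 'wrist_torque': array([ 0.00555305,  0.03651148, -0.05828382]), 'grip_force': 0.0, 'grip_width': 1.0000693330505412}
```

View pics/top0.png

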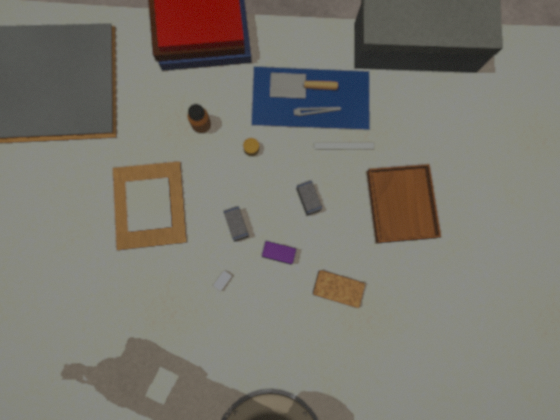

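View pics/side0.png

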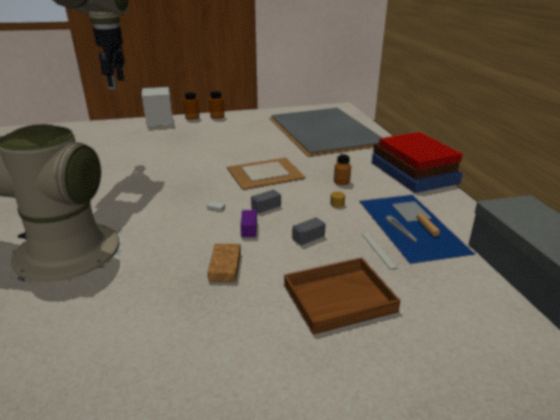

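The top view shows grey blocks at about (236,224) and (310,198), the board at (149,205), the tray at (404,204) and the purple look-alike at (279,252). I'll enlarge it.

Run:
```python
from h import *
i=cv2.imread("pics/top0.png")
a=cv2.resize(i[170:260,215:335],None,fx=6.5,fy=6.5,interpolation=cv2.INTER_CUBIC)
a=np.clip(a*1.6,0,255).astype(np.uint8)
cv2.imwrite("pics/c1.png",a)
```

```text
(no output)
```

View pics/c1.png

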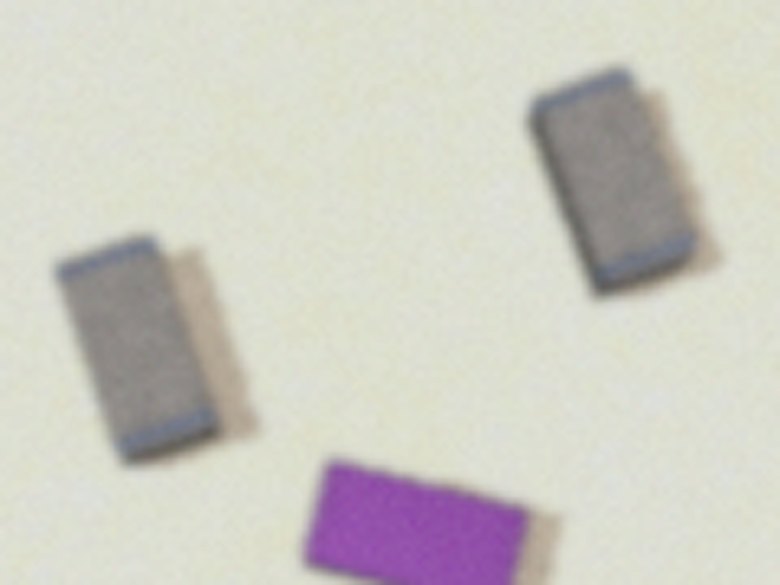

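The crop shows both blocks' top faces clearly. Left block corners are near (55,270), (155,238), (217,428), (122,455). Right block corners are near (533,102), (628,68), (693,240), (603,280).

Run:
```python
from h import *
c=optics.capture("top")
def go(n,P,z,crop):
    P=np.array(P,float)
    if crop:P=(P+.5)/6.5-.5+[215,170]
    W=np.array([ray(c,u,v,z)[:2] for u,v in P]);L=(W[0]+W[1])/2-(W[2]+W[3])/2;M=(W[0]+W[3]-W[1]-W[2])/2
    print(n,W.mean(0).round(1),np.hypot(*L).round(1),np.hypot(*M).round(1),np.degrees(np.arctan2(L[1],L[0])).round(1),np.degrees(np.arctan2(-M[0],M[1])).round(1))
go("L",[(55,270),(155,238),(217,428),(122,455)],38,1)
go("R",[(533,102),(628,68),(693,240),(603,280)],38,1)
go("tray",[(367,170),(430,165),(439,237),(376,242)],30,0)
go("board",[(112,167),(181,162),(186,243),(117,249)],8,0)
go("blot",[(125,181),(168,177),(172,231),(130,232)],12,0)
from scipy.spatial.transform import Rotation as Ro
q=ctrl.sense()["ee_rot"];print(Ro.from_quat(q[[1,2,3,0]]).as_matrix().round(3))
```

```text
L [481.7  93.4] 71.2 35.8 21.4 19.1
R [551.3 -75.1] 68.7 36.5 21.7 24.0
tray [ 544.3 -299.5] 174.6 151.5 5.5 6.6
board [523.8 301.5] 197.9 160.1 8.3 6.8
blot [521.9 301.2] 127.3 98.2 9.6 5.6
[[-0.974  0.228 -0.   ]
 [ 0.228  0.974 -0.001]
 [ 0.    -0.001 -1.   ]]
```

```bash
python3 -m handwheel '[[[-1,0.6,-0.7,0,0.42],[-1,0.6,-0.7,0,0.42],[-1,0.6,-0.7,0,0.42],[-1,0.6,-0.7,0,0.42],[-1,0.6,-0.7,0,0.42],[-1,0.6,-0.7,0,0.42],[-1,0.6,-0.7,0,0.42],[-1,0.6,-0.7,0,0.42],[-1,0.6,-0.7,0,0.42],[-1,0.6,-0.7,0,0.42]]]' 90
python3 -m handwheel '[[[-1,0.62,-0.68,0,0],[-1,0.6,-0.65,0,0],[-1,0,0,0,0],[-1,0,0,0,0]]]'
```

```text
time_s: 1.15
eef_pos: [420.5, 159.5, 211.2]
ee_rot: [0.0, -0.178, 0.984, 0.0]
force: [0.1, 0.9, -0.6]
grip_width: 1.001
grip_force: 0.0
time_s: 1.55
eef_pos: [480.6, 94.3, 210.7]
ee_rot: [-0.001, -0.177, 0.984, 0.0]
force: [-0.1, 0.5, -0.4]
grip_width: 0.998
grip_force: 0.0
```

```bash
python3 -m handwheel '[[[-1,0,0,-0.8,0],[-1,0,0,-0.8,0],[-1,0,0,-0.8,0],[-1,0,0,-0.6,0],[-1,0,0,-0.4,0],[-1,0,0,-0.3,0],[-1,0,0,-0.2,0],[-1,0,0,-0.15,0],[-1,0,0,0,0],[-1,0,0,0,0]]]'
python3 -m handwheel '[[[1,0,0,0,0],[1,0,0,0,0],[1,0,0,0,0],[1,0,0,0,0],[1,0,0,0,0],[1,0,0,0,0],[1,0,0,0,0],[1,0,0,0,0]]]'
python3 -c "
from h import *
c=optics.capture('side');cv2.imwrite('pics/s1.png',cv2.resize(c['img'][130:260,180:340],None,fx=4,fy=4))"
```

```text
time_s: 2.55
eef_pos: [480.8, 94.9, 9.2]
ee_rot: [0.0, -0.178, 0.984, -0.0]
force: [-0.1, -0.0, 0.7]
grip_width: 1.003
grip_force: 0.0
time_s: 3.35
eef_pos: [481.0, 94.6, 9.6]
ee_rot: [0.0, -0.177, 0.984, -0.0]
force: [-2.6, -0.4, 9.4]
grip_width: 0.409
grip_force: 90.3
```

View pics/s1.png

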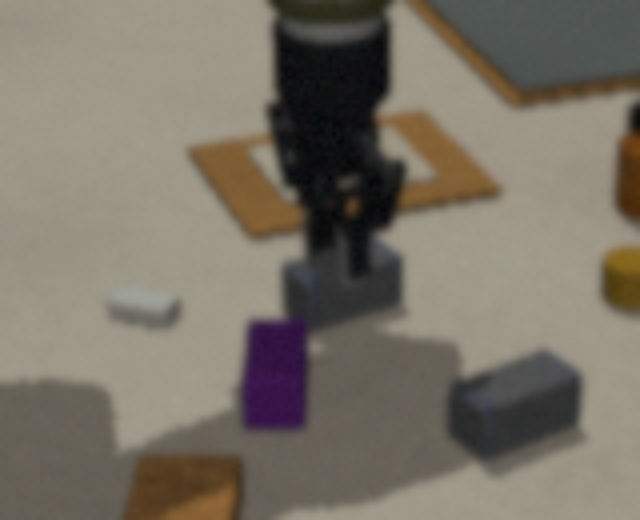

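The side view shows the gripper across the middle of the left block, near (345,270). I'll lift it and weigh it.

```bash
python3 -m handwheel '[[[1,0,0,0.1,0],[1,0,0,0.2,0],[1,0,0,0.3,0],[1,0,0,0.3,0],[1,0,0,0.3,0],[1,0,0,0.1,0],[1,0,0,0,0],[1,0,0,0,0],[1,0,0,0,0]]]'
python3 -m handwheel '[[[1,0,0,0,0],[1,0,0,0,0]]]'; python3 -c "
from h import *
print(ctrl.sense()['wrist_torque'])"
```

```text
time_s: 4.3
eef_pos: [480.2, 94.7, 73.0]
ee_rot: [-0.001, -0.177, 0.984, 0.0]
force: [-1.1, 0.0, -1.3]
grip_width: 0.407
grip_force: 90.1
time_s: 4.5
eef_pos: [480.4, 94.7, 73.4]
ee_rot: [-0.0, -0.177, 0.984, 0.0]
force: [0.1, 0.4, -1.7]
grip_width: 0.411
grip_force: 90.1
[ 0.01218313  0.03529719 -0.0312405 ]
```

The left block weighs about 0.17 kg, so it is the light one. I'll set it back where it was and do the heavy one first, in the order asked.

```bash
python3 -m handwheel '[[[1,0,0,-0.3,0],[1,0,0,-0.4,0],[1,0,0,-0.3,0],[1,0,0,-0.14,0],[1,0,0,-0.06,0],[1,0,0,-0.05,0],[1,0,0,0,0],[1,0,0,0,0]]]'
python3 -m handwheel '[[[-1,0,0,0,0],[-1,0,0,0,0],[-1,0,0,0,0],[-1,0,0,0,0],[-1,0,0,0.8,0],[-1,0,0,0.8,0],[-1,0,0,0.8,0]]]'
python3 -m handwheel '[[[-1,0.28,-0.68,0,0.05],[-1,0.28,-0.68,0,0.05],[-1,0.28,-0.68,0,0.05],[-1,0.28,-0.68,0,0.05],[-1,0.28,-0.68,0,0.05],[-1,0,0,0,0],[-1,0,0,0,0]]]'
```

```text
time_s: 5.3
eef_pos: [480.9, 94.7, 11.7]
ee_rot: [0.0, -0.177, 0.984, -0.0]
force: [0.3, -0.7, -2.0]
grip_width: 0.411
grip_force: 90.1
time_s: 6.0
eef_pos: [480.3, 94.7, 132.7]
ee_rot: [-0.0, -0.177, 0.984, 0.0]
force: [0.2, -1.2, -0.0]
grip_width: 1.002
grip_force: 0.0
time_s: 6.7
eef_pos: [550.4, -75.6, 130.9]
ee_rot: [-0.0, -0.194, 0.981, 0.0]
force: [-0.1, 1.2, -0.2]
grip_width: 0.998
grip_force: 0.0
```

```bash
python3 -m handwheel '[[[-1,0,0,-0.7,0],[-1,0,0,-0.6,0],[-1,0,0,-0.5,0],[-1,0,0,-0.35,0],[-1,0,0,-0.2,0],[-1,0,0,-0.12,0],[-1,0,0,0,0],[-1,0,0,0,0]]]'
python3 -m handwheel '[[[1,0,0,0,0],[1,0,0,0,0],[1,0,0,0,0],[1,0,0,0,0],[1,0,0,0,0],[1,0,0,0,0],[1,0,0,0,0],[1,0,0,0,0]]]' 110
python3 -m handwheel '[[[1,0,0,0.1,0],[1,0,0,0.2,0],[1,0,0,0.3,0],[1,0,0,0.3,0],[1,0,0,0.3,0],[1,0,0,0.1,0],[1,0,0,0,0],[1,0,0,0,0],[1,0,0,0,0],[1,0,0,0,0]]]'
python3 -c "
from h import *
print(ctrl.sense()['wrist_torque'])
c=optics.capture('side');cv2.imwrite('pics/s2.png',cv2.resize(c['img'][130:260,180:340],None,fx=4,fy=4))"
```

```text
time_s: 7.5
eef_pos: [551.0, -75.2, 8.5]
ee_rot: [0.001, -0.195, 0.981, -0.0]
force: [-0.8, -0.4, 0.4]
grip_width: 1.001
grip_force: 0.0
time_s: 8.3
eef_pos: [551.2, -75.8, 8.9]
ee_rot: [0.001, -0.195, 0.981, -0.001]
force: [-2.3, -0.9, 9.9]
grip_width: 0.405
grip_force: 110.2
time_s: 9.3
eef_pos: [550.3, -75.2, 72.0]
ee_rot: [-0.001, -0.194, 0.981, 0.0]
force: [-1.1, 0.0, -8.6]
grip_width: 0.4
grip_force: 111.4
[ 0.02013022 -0.00625567  0.00355886]
```

View pics/s2.png

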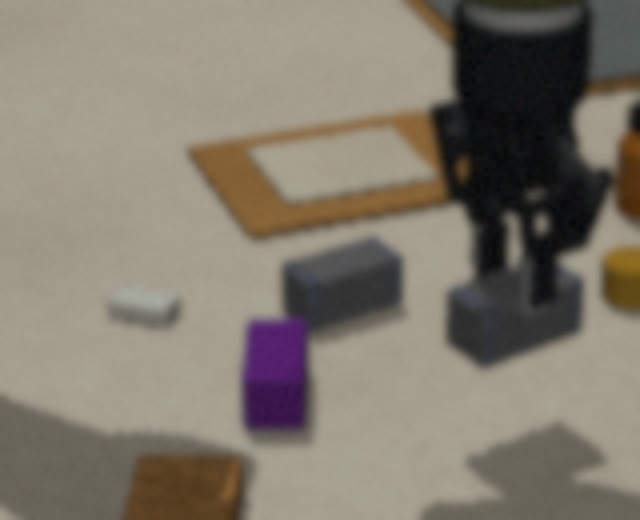

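The right block reads about 8.6 N, so it is the heavy one, and it hangs level. Next I'll carry it to the blotter.

```bash
python3 -m handwheel '[[[1,-0.05,0.4,0.2,-0.1],[1,-0.05,0.7,0.2,-0.2],[1,-0.05,0.8,0,-0.2],[1,-0.05,0.9,0,-0.2],[1,-0.05,0.9,0,-0.2],[1,-0.05,0.9,0,-0.2],[1,-0.05,0.9,0,-0.2],[1,-0.05,0.8,0,-0.2],[1,-0.05,0.7,0,-0.2],[1,-0.05,0.4,0,-0.2]]]'
python3 -m handwheel '[[[1,-0.05,0.15,0,0],[1,0,0,-0.3,0],[1,0,0,-0.3,0],[1,0,0,0,0],[1,0,0,0,0],[1,0,0,0,0]]]'
python3 -c "
from h import *
c=optics.capture('top');cv2.imwrite('pics/t2.png',cv2.resize(c['img'][140:270,80:220],None,fx=4.5,fy=4.5))"
```

```text
time_s: 10.35
eef_pos: [524.8, 297.4, 92.3]
ee_rot: [-0.0, -0.064, 0.998, 0.0]
force: [0.8, -1.4, -7.9]
grip_width: 0.401
grip_force: 111.8
time_s: 10.95
eef_pos: [523.7, 302.0, 63.7]
ee_rot: [0.001, -0.063, 0.998, 0.0]
force: [-0.2, 0.4, -8.1]
grip_width: 0.401
grip_force: 111.8
```

View pics/t2.png

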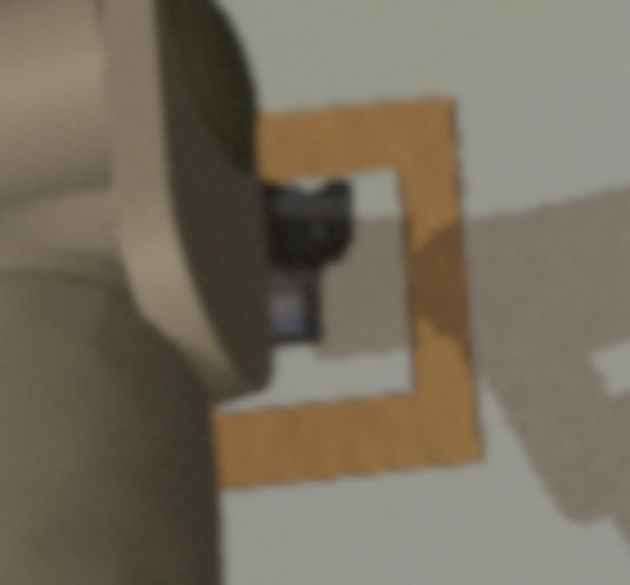

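The crop shows the block over the blotter, partly hidden by the arm and well inside the brown border. I'll lower it, feeling for contact.

```bash
python3 -m handwheel '[[[1,0,0,-0.3,0],[1,0,0,-0.25,0],[1,0,0,-0.15,0],[1,0,0,-0.07,0],[1,0,0,-0.04,0],[1,0,0,0,0],[1,0,0,0,0]]]'
python3 -m handwheel '[[[1,0,0,-0.02,0],[1,0,0,-0.02,0],[1,0,0,0,0],[1,0,0,0,0]]]'
```

```text
time_s: 11.7
eef_pos: [523.4, 302.3, 22.7]
ee_rot: [0.0, -0.063, 0.998, 0.0]
force: [0.3, -0.2, -7.7]
grip_width: 0.405
grip_force: 111.8
time_s: 12.1
eef_pos: [523.3, 302.3, 21.0]
ee_rot: [0.0, -0.063, 0.998, 0.0]
force: [-2.7, -1.0, 3.2]
grip_width: 0.404
grip_force: 113.1
```

```bash
python3 -m handwheel '[[[0.1,0,0,0,0],[-1,0,0,0,0],[-1,0,0,0,0],[-1,0,0,0,0],[-1,0,0,0,0],[-1,0,0,0.5,0],[-1,0,0,0.7,0],[-1,0,0,0.7,0]]]' 90
python3 -m handwheel '[[[-1,-0.14,-0.7,0,0.28],[-1,-0.14,-0.7,0,0.28],[-1,-0.14,-0.7,0,0.28],[-1,-0.14,-0.7,0,0.28],[-1,-0.14,-0.7,0,0.28],[-1,-0.15,-0.65,0,0.25],[-1,0,0,0,0],[-1,0,0,0,0]]]'
python3 -c "
from h import *
c=optics.capture('top');cv2.imwrite('pics/t3.png',cv2.resize(c['img'][140:270,80:300],None,fx=3.6,fy=3.6))"
```

```text
time_s: 12.9
eef_pos: [522.9, 302.1, 116.2]
ee_rot: [-0.0, -0.063, 0.998, -0.0]
force: [0.5, -0.8, -0.7]
grip_width: 1.002
grip_force: 0.0
time_s: 13.7
eef_pos: [480.8, 94.5, 115.4]
ee_rot: [0.0, -0.177, 0.984, 0.0]
force: [-0.4, -0.8, -0.2]
grip_width: 0.999
grip_force: 0.0
```

View pics/t3.png

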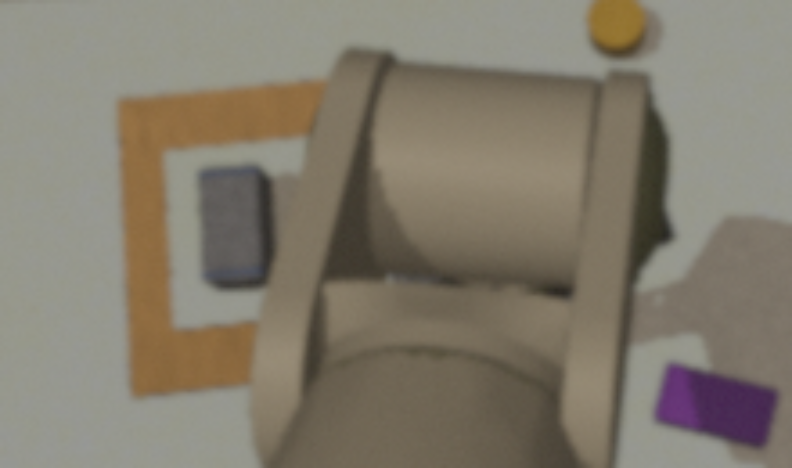

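The heavy block lies flat on the blotter around (233,225). Next I'll fetch the light one.

```bash
python3 -m handwheel '[[[-1,0,0,-0.6,0],[-1,0,0,-0.6,0],[-1,0,0,-0.4,0],[-1,0,0,-0.25,0],[-1,0,0,-0.18,0],[-1,0,0,-0.1,0],[-1,0,0,0,0],[-1,0,0,0,0]]]'
python3 -m handwheel '[[[1,0,0,0,0],[1,0,0,0,0],[1,0,0,0,0],[1,0,0,0,0],[1,0,0,0,0],[1,0,0,0,0],[1,0,0,0,0]]]' 90
python3 -m handwheel '[[[1,0,0,0.2,0],[1,0,0,0.4,0],[1,0,0,0.5,0],[1,0,0,0.5,0],[1,0,0,0.4,0],[1,0,0,0,0],[1,0,0,0,0]]]'
```

```text
time_s: 14.55
eef_pos: [481.1, 94.8, 9.3]
ee_rot: [0.001, -0.177, 0.984, -0.0]
force: [-0.2, -0.1, 0.4]
grip_width: 1.003
grip_force: 0.0
time_s: 15.25
eef_pos: [480.9, 94.6, 9.5]
ee_rot: [0.0, -0.177, 0.984, -0.0]
force: [-1.9, -0.5, 8.7]
grip_width: 0.41
grip_force: 90.3
time_s: 15.95
eef_pos: [480.3, 94.7, 108.3]
ee_rot: [-0.0, -0.177, 0.984, 0.0]
force: [-0.8, 0.4, -2.0]
grip_width: 0.409
grip_force: 90.3
```

```bash
python3 -m handwheel '[[[1,0.13,-0.5,0,-0.18],[1,0.13,-0.8,0,-0.18],[1,0.13,-0.9,0,-0.18],[1,0.13,-0.9,0,-0.18],[1,0.13,-0.9,0,-0.18],[1,0.13,-0.9,0,-0.18],[1,0.13,-0.9,0,-0.18],[1,0.13,-0.9,0,-0.18],[1,0.13,-0.7,0,-0.16],[1,0.11,-0.48,0,-0.15]]]'
python3 -m handwheel '[[[1,0,0,0,0],[1,0,0,-0.3,0],[1,0,0,-0.3,0],[1,0,0,0,0],[1,0,0,0,0]]]'
python3 -c "
from h import *
c=optics.capture('side');cv2.imwrite('pics/s3.png',cv2.resize(c['img'][130:350,180:420],None,fx=2.6,fy=2.6))"
```

```text
time_s: 16.95
eef_pos: [543.8, -301.5, 106.6]
ee_rot: [-0.001, -0.055, 0.999, 0.001]
force: [0.4, -0.7, -0.9]
grip_width: 0.414
grip_force: 90.3
time_s: 17.45
eef_pos: [544.4, -298.6, 78.2]
ee_rot: [-0.001, -0.056, 0.998, 0.001]
force: [0.6, -0.0, -1.1]
grip_width: 0.413
grip_force: 90.4
```

View pics/s3.png

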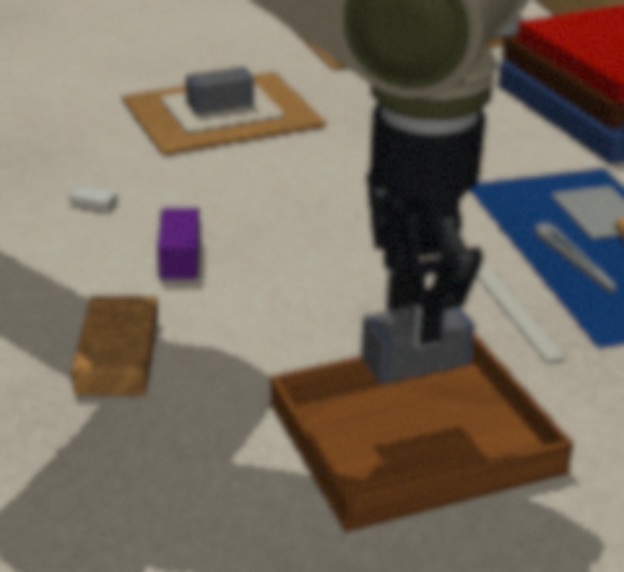

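The heavy block sits centred on the blotter at about (220,92). The light one hangs over the tray, so I'll lower it.

```bash
python3 -m handwheel '[[[1,0,0,-0.4,0],[1,0,0,-0.4,0],[1,0,0,-0.25,0],[1,0,0,-0.12,0],[1,0,0,-0.06,0],[1,0,0,0,0],[1,0,0,0,0]]]'
python3 -m handwheel '[[[1,0,0,-0.02,0],[1,0,0,-0.02,0],[1,0,0,0,0],[1,0,0,0,0]]]'
```

```text
time_s: 18.2
eef_pos: [545.0, -299.6, 18.0]
ee_rot: [0.0, -0.056, 0.998, -0.0]
force: [-0.2, 0.2, -1.2]
grip_width: 0.411
grip_force: 90.4
time_s: 18.6
eef_pos: [544.6, -299.3, 15.3]
ee_rot: [0.0, -0.056, 0.998, -0.0]
force: [0.8, -0.6, -2.0]
grip_width: 0.412
grip_force: 90.4
```

```bash
python3 -m handwheel '[[[1,0,0,-0.02,0],[1,0,0,0,0],[1,0,0,0,0]]]'
```

```text
time_s: 18.9
eef_pos: [544.7, -299.4, 14.6]
ee_rot: [0.0, -0.056, 0.998, -0.0]
force: [-1.4, 1.2, 3.0]
grip_width: 0.41
grip_force: 90.9
```

```bash
python3 -m handwheel '[[[0.1,0,0,0,0],[-0.6,0,0,0,0],[-0.6,0,0,0,0],[-0.6,0,0,0,0],[-0.6,0,0,0.5,0],[-0.6,0,0,0.8,0],[-0.6,0,0,0.8,0],[-0.6,0,0,0.6,0]]]'
python3 -m handwheel '[[[-0.6,-0.5,0.8,0.2,0],[-0.6,-0.5,0.8,0,0],[-0.6,-0.5,0.8,0,0],[-0.6,-0.5,0.8,0,0],[-0.6,-0.5,0.8,0,0],[-0.6,-0.2,0.8,0,0],[-0.6,0,0,0,0],[-0.6,0,0,0,0]]]'
python3 -c "
from h import *
c=optics.capture('top');cv2.imwrite('pics/t4.png',cv2.resize(c['img'][140:270,90:450],None,fx=2.2,fy=2.2,interpolation=cv2.INTER_CUBIC))"
```

```text
time_s: 19.7
eef_pos: [544.9, -299.5, 151.9]
ee_rot: [0.001, -0.056, 0.998, -0.001]
force: [-0.5, -0.2, 0.6]
grip_width: 0.803
grip_force: 0.0
time_s: 20.5
eef_pos: [409.8, -59.1, 159.6]
ee_rot: [0.0, -0.057, 0.998, -0.0]
force: [-0.6, 0.6, -0.0]
grip_width: 0.802
grip_force: 0.0
```

View pics/t4.png

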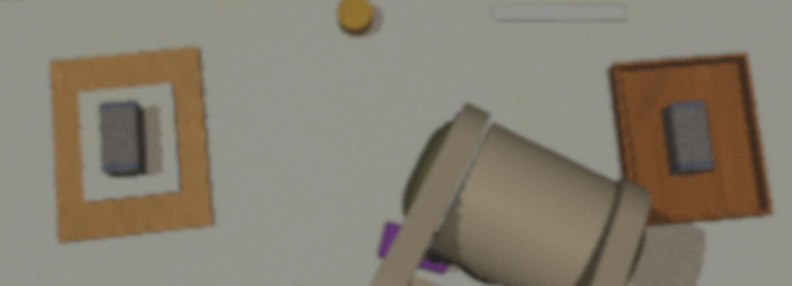

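Run:
```python
from h import *
c=optics.capture("top")
f=lambda x,y,z:ray(c,x/2.2+90-.3,y/2.2+140-.3,z).round(1)
print(f(120,136,50),f(129,142,12),f(131.5,144,8))
```

```text
[522.3 300.8  50. ] [523.6 302.5  12. ] [522.2 300.9   8. ]
```

Both blocks are in place: the heavy one is within about 2 mm of the blotter's centre, and the light one lies flat in the tray.

```bash
python3 -c "
from h import *
print(ctrl.finish_job())"
```

```text
the job is handed in; nothing more can be done
None
```

The job is handed in: the heavy block lies flat on the blotter, about 2 mm from its centre, and the light block lies flat in the tray; when I briefly put the light block back on the bench after weighing it, I let go about 2 mm above the surface.

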